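Drive the worn bushing out of an ink roller

ROBOT

A 6-joint arm with a two-finger parallel gripper is mounted at the origin on the work surface. World frame = base frame: x ahead of the robot, y to its left, z up, the work surface at z = 0. Lengths are in mm, angles in degrees, forces in N, time in s.
With the tool pointing down it reaches from about 350 to 850 mm from the base axis. Payload 8.1 kg.
Tool frame: the origin (TCP) lies midway between the tips of the shut fingers; the grasp point (between the pads) lies 19 mm behind it; z points along the fingers, y is the direction in which the jaws open and shut (so a half turn about z gives the same grasp; the last joint's range is limited). The gripper opens to 85 mm and grips with 20 to 120 N. Pads are 22 mm wide; open, the fingers measure 114 mm over their backs; the gripper's body (76 mm by 85 mm) begins 54 mm behind the grasp point. The pads swing forward as they close: fully open they stand 13 mm farther back than shut.
Start: joints at [-81.383, 7.471, 85.268, -0, 87.261, -4.893], TCP at [140.193, -583.396, 191.592] pointing down, gripper open.
Joint ranges: [-169.43, 169.43], [-51.17, 129.36], [1.28, 143.12], [-76.62, 256.62], [0, 156.53], [-152.29, 152.29]. Speed limits (degrees/s): [136.94, 136.94, 159.86, 180, 180, 180].

INTERFACE

Orientations are given as [roll, pitch, yaw] about the fixed x, y, z axes, in that order (R = Rz(yaw) Ry(pitch) Rx(roll)).
In Python, from bench import telemetry, snapshot, camera_params, job gives the robot as it stands. The module is installed in compiled form; this text tells all that it offers.
- The arm moves only by the shell command python3 -m jog 'ROWS' [FORCE]. ROWS is JSON, a list that holds one entry, the list of rows, each a list of 7 numbers: the shift along the tool's x, y, z in units of 50 mm (1.0 is 50 mm), then the turn, a rotation vector about the tool's x, y, z in units of 2 pi rad (1.0 is 2 pi rad), then the opening, from 0 (shut) to 1 (fully open). In form: [[[dx, dy, dz, rx, ry, rz, claw], ...]]. A call has 1 to 12 rows; each row shifts and turns the commanded pose from where the row before left it, along the tool's axes as they then stand; what a row does not reach is not made up. A row lasts 1/8 s, in which the tool goes at most 62.5 mm and 10.7 degrees, less where a joint would pass 70% of its speed; a pose out of reach is approached as far as the arm can. A call with a number of a shift or a turn outside -1 to 1 is refused whole. A call with a gripper value outside its range is refused whole. The fingers move at their own pace and stop on an object; FORCE is the grip in N (left out, the last holds). Time passes only in rows, so rows that do not move let the fingers close. It gives the time, the measured TCP pose, the force and the opening at its end, in the units of the state.
- telemetry.sense(): the state, without advancing time (a new reading comes with each control period).
- snapshot(name): name is "scene" or "top" or "wrist"; returns (picture, depth): 400x640x3 uint8, red, green, blue; 400x640 float32, mm along the optical axis (not along the pixel's ray), 0 where there is no reading.
- camera_params(name): a dict with "K" (3x3 intrinsics, pixels), "extrinsics" (4x4, takes a point from camera to world coordinates). Camera axes: x right, y down, z forward; pixel columns grow to the right and rows downward; lengths in mm; the calibration is good to about 2 mm. A picture is of the moment at which its call begins: read the wrist's pose just before it. camera_params takes no time and is no camera call; for the wrist camera it gives the pose at the moment of the call.
- job.hand_in(): hands the job in, once; it reports no verdict.
The state is a dict: "time": time; "joint_pos": joint angles; "qd": joint speeds; "joint_efforts": joint torques, N m; "tool_pos": TCP position; "tcp_rot": TCP orientation; "ft_force": force on the tool from outside, world axes, zero at the start; "wrist_torque": the same for the moment, N m; "finger_gap": finger opening in mm.
Only numpy, scipy, OpenCV 4.12 (cv2) and the standard library are available. Lean on these libraries where they do the work, as an engineer would, in place of code of your own. Each camera call takes 0.05 s, during which the arm holds its last target. There are 200 camera calls.

TASK

Take the drift (the wooden-handled steel punch) out of its wooden block and use it to drive the stuck bushing out through the lower end of the ink roller that is clamped in the leaning stand, so that it drops into the stand's tray; ease the drift in from the roller's upper end, where a loose washer may sit off-centre and must be found and drawn into line, without ramming anything. Then put the drift back in its block, pushed fully home past the click, let go of it, and leave the jar, the scraper and the spare bushing alone.

Things in the scene. Friction and masses are not known exactly. Their poses are not given: they have to be found in the camera images.
- stand: Ink roller clamped in an immovable stand: black rubber cylinder, 44 mm diameter, round a steel tube (25 mm outside, 70 mm long) open at both ends. Origin: centre of the tube's upper mouth, 112 mm above the bench. Its z axis runs along the bore, out of the mouth, and leans 25 deg from vertical (at yaw 0 towards the robot). Bore 17 mm wide; lower mouth at z = -70 mm.
- washer_middle (a point): Middle of the upper face of the loose steel end washer IF it were centred: 5 mm outside the mouth. Washer: 28 mm outside, hole 15 mm, 5 mm thick, lying on the mouth, trapped; it shifts only sideways, up to 4 mm in x and in y of the stand's frame, under 1 to 3 N, and stays. Its real offset, random, is not in this pose: find it, catch its hole with the drift's tip and draw it over the bore.
- tray: Aluminium tray under the roller, part of the stand: 150 x 130 mm, rim 16 mm high, walls and floor 4 to 5 mm thick. Origin: centre of its underside, on the bench, z up. Two posts 10 mm thick, 62 mm apart on centres along the tray's y axis, carry the roller's middle; the opening between them is 52 mm.
- bushing: Worn brass bushing, 16 mm diameter, 16 mm long, 25 g, jammed in the roller's bore; origin at its centre, z along its axis. Its upper face starts 30 to 45 mm below the upper mouth. Sprung strips in the lower 40 mm of the bore grip it until it has left the lower mouth: it slides under a steady push of roughly 8 to 17 N along the bore, all the way, and then drops free. The strips leave 14.8 mm free once it is gone.
- drift: Drift punch, 160 mm long, about 0.16 kg. Origin: centre of the flat tip; z runs from the tip to the handle end. Steel shank 13.5 mm diameter (tip chamfered to 11.5 mm over 2.5 mm; a groove 9 mm in diameter from 14 to 25 mm), 90 mm long; then a round wooden handle of 20 mm diameter from 90 to 160 mm. It starts upright in the block. It passes the bore up to the handle.
- drift_grip (a point): Point on the drift's axis, 132 mm from the tip, in the handle: a good place to grasp.
- rack: Fixed wooden block 80 x 80 x 60 mm high, origin at the centre of its underside, z up. A blind hole of 15 mm diameter, 50 mm deep, runs down its middle from the top. Fully home, the drift's tip stands on the hole's floor, 10 mm above the bench. A sprung steel ball in the side of the hole, 29.5 mm above the bench, snaps into the drift's groove when home; pushing it past the ball in either direction takes roughly 3 to 8 N, and its own weight does not do it.
- paint_jar: Bystander: clear paint jar with a steel cap, 68 mm diameter, 85 mm high, origin at the centre of its underside.
- scraper: Bystander: flat scraper, about 160 mm long, 50 mm wide at the blade, 16 mm high, lying on the bench; handle to -x of its frame.
- spare_bushing: Bystander: a new brass bushing, 16 mm diameter and 16 mm high, standing on the bench; origin at the centre of its underside.
Things that resemble listed ones, but are neither listed nor needed, are in the scene too. Leave any turquoise look-alike of the drift alone. Leave any green look-alike of the stand alone.

How it is judged:
By the outcome, as a careful person would: the job done as asked, in the order asked, and still so for the second after the job is handed in, with the robot touching nothing.
It also fails if it takes over 67 s, if anything falls off the work surface, if the arm or the gripper's body presses on something with over 40 N, if the wrist force passes 120 N, or if a joint passes its speed limit or range.

## Working session

There is one attempt and no reset: what is moved stays moved. The work goes in short steps, Python scripts to look and compute and a shell command to move; the robot and the scene stay as the last step left them, time stands still between calls to the robot, and variables do not carry over. Pictures are saved under pics/ and viewed, about 8 in all and at most 12, crops included, and the job is handed in when it is done.

```bash
mkdir -p pics; cat > h.py <<'E'
import numpy as np, cv2
from scipy.spatial.transform import Rotation as Ro
from bench import telemetry, snapshot, camera_params, job
def world(name,u,v,z,cp=None):
    c=cp or camera_params(name);K=np.array(c["K"]);E=np.array(c["extrinsics"])
    return E[:3,:3]@(np.linalg.inv(K)@[u,v,1]*z)+E[:3,3]
def proj(name,p,cp=None):
    c=cp or camera_params(name);K=np.array(c["K"]);E=np.array(c["extrinsics"])
    q=K@(E[:3,:3].T@(np.asarray(p)-E[:3,3]));return q[:2]/q[2]
def snap(name,tag):
    cp=camera_params(name);im,d=snapshot(name)
    cv2.imwrite(f"pics/{tag}.png",im[:,:,::-1]);np.savez(f"{tag}.npz",im=im,d=d,K=cp["K"],E=cp["extrinsics"])
    return im,d
def load(tag):
    z=np.load(f"{tag}.npz");return z["im"],z["d"],{"K":z["K"],"extrinsics":z["E"]}
def cloud(tag):
    im,d,c=load(tag);v,u=np.mgrid[:400,:640]
    p=np.stack([u,v,np.ones_like(u)],-1)@np.linalg.inv(c["K"]).T*d[...,None]
    return p@c["extrinsics"][:3,:3].T+c["extrinsics"][:3,3],im,d
def R(rpy): return Ro.from_euler("xyz",rpy,degrees=True).as_matrix()
E
python3 - <<'E'
from h import *
snap("scene","s0");snap("top","t0")
for n in("scene","top"):
    c=camera_params(n);print(n,np.round(c["K"],1).tolist(),np.round(c["extrinsics"],3).tolist())
s=telemetry.sense();print(s)
E
```

```text
scene [[472.3, 0.0, 315.6], [0.0, 472.3, 202.7], [0.0, 0.0, 1.0]] [[0.388, 0.671, -0.631, 1008.867], [0.921, -0.293, 0.255, -215.45], [-0.014, -0.681, -0.732, 737.997], [0.0, 0.0, 0.0, 1.0]]
top [[453.8, 0.0, 318.1], [0.0, 453.8, 195.2], [0.0, 0.0, 1.0]] [[0.001, -0.992, 0.125, 385.017], [-1.0, -0.002, -0.006, -12.217], [0.006, -0.125, -0.992, 1003.41], [0.0, 0.0, 0.0, 1.0]]
{'time': 0.1, 'joint_pos': array([-8.13835800e+01,  7.51247369e+00,  8.53250691e+01,  7.33311579e-04,
        8.72619379e+01, -4.89444737e+00]), 'qd': array([ 0.05319517, -0.11717057, -0.16674173, -0.07999435,  0.04457053,
       -0.11693159]), 'joint_efforts': array([ 3.55944067e-04, -5.70954466e+01, -5.01938975e+01, -2.51309593e-04,
        8.18036468e-03, -3.55713053e-05]), 'tool_pos': array([ 140.10295342, -582.8144914 ,  190.61230157]), 'tcp_rot': array([-1.79900945e+02, -9.21746664e-03,  1.35108237e+01]), 'ft_force': array([-0.18109512,  0.90844107, -0.37244542]), 'wrist_torque': array([-0.00196048,  0.02059513,  0.0115154 ]), 'finger_gap': 85.41414234103529}
```

View pics/t0.png

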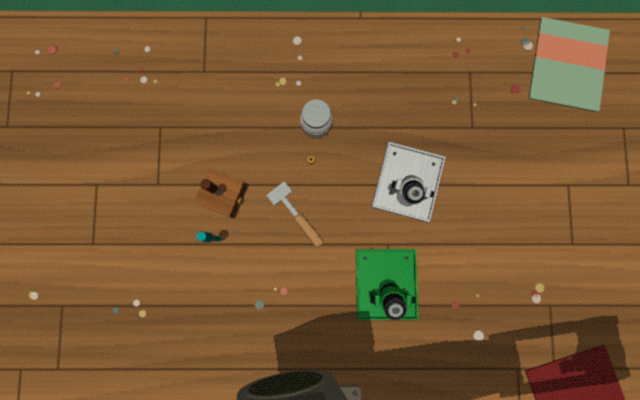

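View pics/s0.png

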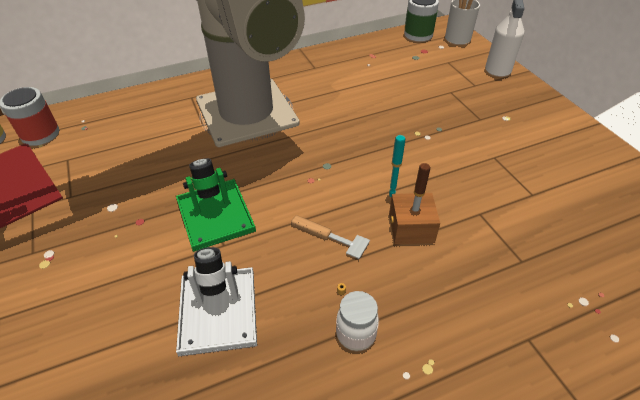

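Drift candidates are the brown-handled one in the block (top 208,186; scene 422,180) and the turquoise look-alike (top 205,237; scene 396,165). Stand candidates are the aluminium one (top 410,185; scene 210,270) and the green look-alike (top 388,290; scene 205,180). I choose the brown drift and the aluminium stand.

```bash
cat > m.py <<'E'
from h import *
for tag in("t0","s0"):
    P,im,d=cloud(tag)
    print(tag,"noise/bench z",np.percentile(P[...,2][d>0],[20,50]))
    ok=d>0
    def box(x0,x1,y0,y1,z0,z1): return ok&(P[...,0]>x0)&(P[...,0]<x1)&(P[...,1]>y0)&(P[...,1]<y1)&(P[...,2]>z0)&(P[...,2]<z1)
    if tag=="t0":
        for u,v in((208,186),(225,190),(405,200),(414,190),(410,165),(311,159),(316,112),(390,145),(443,157),(430,220),(374,208)): print((u,v),np.round(P[v,u],1))
    else:
        for u,v in((424,167),(415,230),(209,255),(208,275),(180,350),(255,346),(252,268),(184,277)): print((u,v),np.round(P[v,u],1))
    m=box(380,620,120,330,53,67); q=P[m]; print("block top",len(q),cv2.minAreaRect(q[:,:2].astype(np.float32)),q[:,2].mean())
    m=box(380,620,120,330,90,220); q=P[m]; print("handle",len(q),np.round(q.mean(0),1),np.round(q.max(0),1),np.round(q.min(0),1))
    m=box(300,650,-320,-80,8,24); 
    lum=im.astype(int); m&=(lum.max(-1)-lum.min(-1)<40); q=P[m]; print("tray",len(q),cv2.minAreaRect(q[:,:2].astype(np.float32)))
    m=box(300,650,-320,-80,85,140); q=P[m]; print("roller",len(q),np.round(q.max(0),1),np.round(q.min(0),1),q.mean(0))
    c={"K":0}
E
python3 m.py
python3 - <<'E'
import cv2
a=cv2.imread("pics/t0.png");b=cv2.imread("pics/s0.png")
f=lambda i,x,y,w,h:cv2.resize(i[y:y+h,x:x+w],(400,300),interpolation=cv2.INTER_CUBIC)
import numpy as np
cv2.imwrite("pics/c0.png",np.vstack([np.hstack([f(a,190,165,80,60),f(a,360,135,107,80)]),np.hstack([f(b,370,130,133,100),f(b,160,240,133,100)])]))
E
```

```text
t0 noise/bench z [-1.10442233  0.63398139]
(208, 186) [506.6 185.8 173.6]
(225, 190) [514.8 177.   60.4]
(405, 200) [ 488.7 -190.4  109.1]
(414, 190) [ 507.1 -206.2  121.1]
(410, 165) [ 579.3 -223.8    6.9]
(311, 159) [591.   -2.6  13.8]
(316, 112) [675.6 -13.4  86.8]
(390, 145) [ 625.9 -180.7    2.5]
(443, 157) [ 595.6 -295.6   16.5]
(430, 220) [ 456.6 -266.1    2. ]
(374, 208) [ 4.833e+02 -1.427e+02  2.000e-01]
block top 1290 ((483.6756896972656, 200.59234619140625), (81.37390899658203, 137.4196319580078), 68.69791412353516) 60.38494200659043
handle 344 [463.4 191.2 148.1] [520.5 207.4 173.6] [404.8 181.   93.9]
tray 655 ((454.71002197265625, -195.310302734375), (130.47076416015625, 329.1769714355469), 74.70753479003906)
roller 876 [ 541.1 -130.1  126.6] [ 300.  -252.8   85.1] [ 464.15581509 -198.25225069  102.84918677]
s0 noise/bench z [-1.4390819   0.43747609]
(424, 167) [515.4 190.9 168.7]
(415, 230) [550.9 171.4  43.6]
(209, 255) [ 513.8 -204.6  120.2]
(208, 275) [ 536.5 -215.6  100.2]
(180, 350) [ 599.6 -293.3   16.5]
(255, 346) [ 633.4 -178.2    1.2]
(252, 268) [ 491.4 -136.6   15.9]
(184, 277) [ 512.8 -253.2   84.3]
block top 1317 ((489.34283447265625, 200.66253662109375), (80.99895477294922, 136.78732299804688), 68.16313934326172) 60.10667674028042
handle 696 [475.9 191.6 136.2] [525.7 208.6 172.8] [409.  180.5  90.3]
tray 913 ((489.54254150390625, -203.3615264892578), (130.17323303222656, 264.5972595214844), 74.77285766601562)
roller 1530 [ 544.  -122.2  125. ] [ 300.1 -254.2   85. ] [ 466.25232393 -198.78644273  101.42905189]
```

View pics/c0.png

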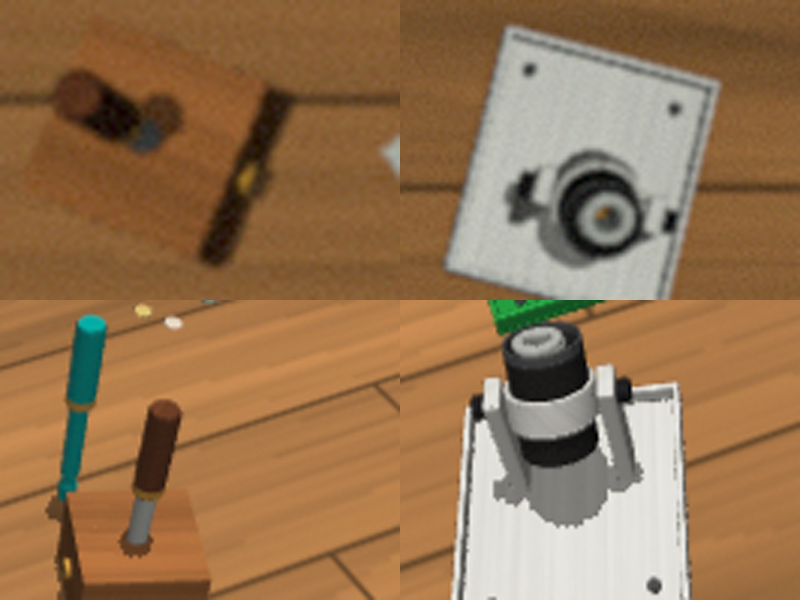

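The crop confirms the choice: brown wooden handle with steel shank in the block, and the aluminium stand with its washer on the mouth. Next I refine both poses.

```bash
cat > m2.py <<'E'
from h import *
import sys
for tag in sys.argv[1:]:
    P,im,d=cloud(tag);ok=d>0;I=im.astype(int)
    def box(x0,x1,y0,y1,z0,z1): return ok&(P[...,0]>x0)&(P[...,0]<x1)&(P[...,1]>y0)&(P[...,1]<y1)&(P[...,2]>z0)&(P[...,2]<z1)
    m=box(450,600,120,260,56,64); q=P[m]; print(tag,"block top",len(q),cv2.minAreaRect(q[:,:2].astype(np.float32)),q[:,2].mean())
    m=box(470,560,150,230,100,220); q=P[m]; print("handle",len(q),np.round(q.mean(0),1),np.round(q.max(0),1),np.round(q.min(0),1))
    tq=q[q[:,2]>165]; print(" handle top",len(tq),tq.mean(0) if len(tq) else 0)
    m=box(360,480,120,300,60,220); q=P[m]; print("turq",len(q),np.round(q.max(0),1),np.round(q.min(0),1))
    m=box(430,680,-320,-100,8,20)&(I.max(-1)-I.min(-1)<40)&(I.min(-1)>110); q=P[m]; print("tray",len(q),cv2.minAreaRect(q[:,:2].astype(np.float32)))
    m=box(430,680,-320,-100,-3,20)&(I.max(-1)-I.min(-1)<40)&(I.min(-1)>110); q=P[m]; print("tray all",len(q),cv2.minAreaRect(q[:,:2].astype(np.float32)))
    # washer upper face: bright pixels z>112
    m=box(460,560,-260,-150,108,130)&(I.min(-1)>90); q=P[m]
    print("washer",len(q),q.mean(0), np.linalg.svd(q-q.mean(0))[2][2], q.max(0),q.min(0))
E
python3 m2.py t0 s0
```

```text
t0 block top 1244 ((510.4991760253906, 190.12704467773438), (81.1656265258789, 79.89228057861328), 68.92572021484375) 60.41354175539272
handle 179 [509.  187.9 152.5] [520.5 200.2 173.6] [500.9 181.  105.1]
 handle top 91 [510.77775337 190.79054409 170.10630254]
turq 266 [479.  217.3 163.2] [404.8 161.1  60. ]
tray 581 ((540.8649291992188, -218.72702026367188), (130.48411560058594, 150.6298370361328), 74.89405822753906)
tray all 3067 ((543.7466430664062, -219.42202758789062), (130.6075897216797, 156.50779724121094), 74.9350814819336)
washer 131 [ 501.36335198 -210.39133301  117.35556365] [-0.40165811  0.08359978  0.91196592] [ 515.8052275  -195.64948425  126.62769   ] [ 480.80548284 -228.98352793  108.21712193]
s0 block top 1227 ((514.1199340820312, 190.72152709960938), (80.55813598632812, 82.2434310913086), 68.7769546508789) 60.31455545639548
handle 362 [519.2 188.1 142.1] [525.7 201.4 172.8] [505.3 180.5 101.4]
 handle top 81 [516.36230922 190.62209838 169.29793688]
turq 428 [479.6 208.6 162.3] [409.  163.   60.1]
tray 778 ((544.2745971679688, -218.25442504882812), (130.15570068359375, 151.1991424560547), 74.79605865478516)
tray all 4747 ((543.8060913085938, -220.00921630859375), (133.78549194335938, 151.20013427734375), 74.80448150634766)
washer 142 [ 506.22359918 -208.89719411  117.1191688 ] [-0.38571108  0.17562642  0.90574959] [ 523.1869667  -195.17621005  124.6338021 ] [ 490.83866643 -222.55578183  108.70871816]
```

```bash
python3 - <<'E'
from h import *
s=telemetry.sense();c=camera_params("wrist");E=np.array(c["extrinsics"]);T=R(s["tcp_rot"])
print(np.round(T,3).tolist(),"campos in tool",T.T@(E[:3,3]-s["tool_pos"]),"\n",np.round(T.T@E[:3,:3],3),np.round(c["K"],1).tolist())
E
```

```text
[[0.972, 0.234, -0.0], [0.234, -0.972, 0.002], [0.0, -0.002, -1.0]] campos in tool [  70.49967499   -0.8868945  -183.08090331] 
 [[ 0.001 -0.961 -0.277]
 [ 1.     0.001  0.   ]
 [ 0.    -0.277  0.961]] [[281.8, 0.0, 318.6], [0.0, 281.8, 200.3], [0.0, 0.0, 1.0]]
```

```bash
cat >> h.py <<'E'
YAW=-15.15
def Rdown(yaw=YAW,tilt=0): # tilt 25: tool z = -stand z
    return Ro.from_euler("z",yaw,degrees=True).as_matrix()@Ro.from_euler("y",-tilt,degrees=True).as_matrix()@np.diag([1,-1,-1.])
def plan(target,Rt,pos=None,rot=None):
    s=telemetry.sense();pos=s["tool_pos"] if pos is None else pos;rot=R(s["tcp_rot"]) if rot is None else rot
    rv=Ro.from_matrix(rot.T@Rt).as_rotvec()
    print("pos",np.round(s["tool_pos"],1),"rot deg",np.round(np.degrees(rv),2),"units",np.round(rv/2/np.pi,4),"minrows",np.linalg.norm(np.degrees(rv))/10.7,
     "| trans in target frame, units",np.round(Rt.T@(target-pos)/50,3))
E
python3 - <<'E'
from h import *
Rt=Rdown(YAW,25);print(np.round(Rt,3).tolist())
W=np.array([504,-209.5,116.5])
t=W-Rt@[45,0,25];print(t)
plan(t,Rt)
E
```

```text
[[0.875, -0.261, 0.408], [-0.237, -0.965, -0.11], [0.423, 0.0, -0.906]]
[ 454.43534179 -196.08001559  120.1398729 ]
pos [ 140.1 -582.8  190.6] rot deg [-6.35 24.49 28.18] units [-0.0176  0.068   0.0783] minrows 3.5392215165683245 | trans in target frame, units [ 3.072 -9.109  2.988]
```

```bash
python3 -m jog '[[[0,0,0,-0.0044,0.017,0.0196,1],[0,0,0,-0.0044,0.017,0.0196,1],[0,0,0,-0.0044,0.017,0.0196,1],[0,0,0,-0.0044,0.017,0.0195,1],[0.307,-0.91,0,0,0,0,1],[0.307,-0.91,0.2,0,0,0,1],[0.307,-0.91,0.3,0,0,0,1],[0.307,-0.91,0.3,0,0,0,1],[0.307,-0.91,0.3,0,0,0,1],[0.307,-0.91,0.3,0,0,0,1],[0.307,-0.91,0.3,0,0,0,1],[0.307,-0.91,0.3,0,0,0,1]]]'
python3 -m jog '[[[0.307,-0.91,0.5,0,0,0,1],[0.307,-0.91,0.488,0,0,0,1],[0,0,0,0,0,0,1],[0,0,0,0,0,0,1]]]'
python3 - <<'E'
from h import *
plan(np.array([454.4,-196.1,120.1]),Rdown(YAW,25))
snap("wrist","w0")
im,d,c=load("w0")
p=proj("wrist",[504,-209.5,116.5],c);print(p)
u,v=p.astype(int);u=max(70,min(570,u))
x=im[max(0,v-60):v+60,u-70:u+70];cv2.imwrite("pics/w0c.png",cv2.resize(x,None,fx=5,fy=5,interpolation=cv2.INTER_CUBIC)[:,:,::-1]);print(u-70,max(0,v-60))
E
```

```text
time: 1.6
tool_pos: [384.1, -271.0, 152.0]
tcp_rot: [179.9, -25.0, -15.2]
ft_force: [0.5, -0.1, 0.3]
finger_gap: 85.3
time: 2.1
tool_pos: [454.2, -196.8, 120.2]
tcp_rot: [179.9, -25.0, -15.0]
ft_force: [-0.7, 0.2, -0.1]
finger_gap: 85.4
pos [ 454.2 -196.8  120.2] rot deg [0.05 0.02 0.12] units [0.0001 0.0001 0.0003] minrows 0.012009374981971436 | trans in target frame, units [-0.    -0.015  0.001]
[319.02394172 155.00878596]
249 95
```

View pics/w0c.png

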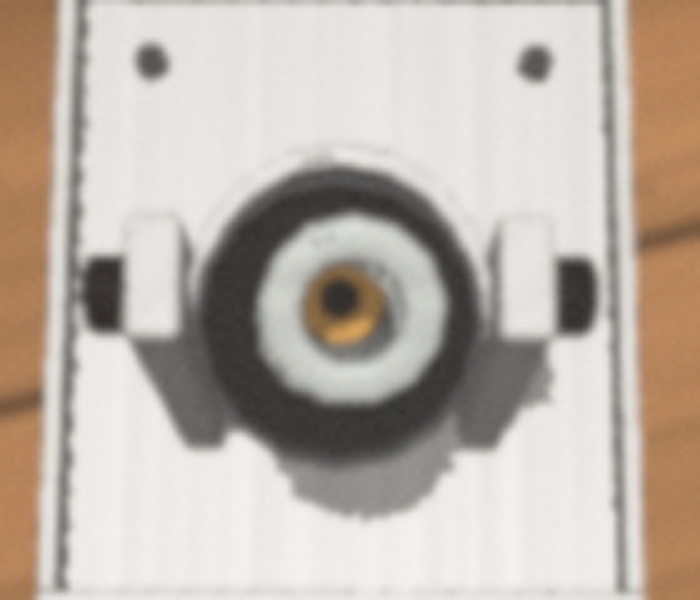

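The crop shows the white washer centred near crop (353,309), about 13 px right of the rubber rim's and posts' midline (340). The brass bushing shows through the hole. I'll fit the circles in stand coordinates.

```bash
cat > fit.py <<'E'
from h import *
from scipy.optimize import least_squares
from scipy.ndimage import map_coordinates
def run(tag,W0,cw,cr):
    im,d,c=load(tag);g=im.astype(float).mean(-1)
    Rs=Ro.from_euler("z",YAW,degrees=True).as_matrix()@Ro.from_euler("y",-25,degrees=True).as_matrix()
    O=np.array(W0)-Rs@[0,0,5.]
    P,_,_=cloud(tag);S=(P-O)@Rs
    E=c["extrinsics"];K=c["K"]
    def plane(uv,h):
        r=(np.c_[uv,np.ones(len(uv))]@np.linalg.inv(K).T)@E[:3,:3].T@Rs; o=(E[:3,3]-O)@Rs
        return o+r*((h-o[2])/r[:,2])[:,None]
    def edges(ctr,r0,r1,angs,thr,sign):
        out=[]
        for a in angs:
            r=np.arange(r0,r1,.1);v=map_coordinates(g,[ctr[1]+r*np.sin(a),ctr[0]+r*np.cos(a)],order=1)
            k=np.where((v[:-1]-thr)*sign>0)[0]; k=[i for i in k if (v[i+1]-thr)*sign<=0]
            if k: out.append([ctr[0]+r[k[0]]*np.cos(a),ctr[1]+r[k[0]]*np.sin(a)])
        return np.array(out)
    def circ(q,rad=None):
        if rad: f=lambda p:np.hypot(*(q[:,:2]-p[:2]).T)-rad;p0=q[:,:2].mean(0)
        else: f=lambda p:np.hypot(*(q[:,:2]-p[:2]).T)-p[2];p0=[*q[:,:2].mean(0),14]
        s=least_squares(f,p0,loss="soft_l1",f_scale=.3);return np.round(s.x,2),round(np.sqrt(np.mean(s.fun**2)),2),len(q)
    A=np.radians(np.arange(0,360,5))
    rr=np.hypot(S[...,0],S[...,1]);
    m=(d>0)&(g>150)&(rr<15)&(abs(S[...,2])<12);print("washer face z",np.median(S[m][:,2]))
    m=(d>0)&(g<70)&(rr>15)&(rr<21)&(abs(S[...,2])<15);print("rubber z",np.percentile(S[m][:,2],[25,50,75]))
    zr=np.median(S[m][:,2])
    q=plane(edges(cw,10,26,A,125,1),5);print("washer outer",circ(q),circ(q,14))
    q=plane(edges(cw,4,14,A,125,-1),5);print("washer hole",circ(q),circ(q,7.5))
    A2=np.radians(np.r_[-15:196:5]) # image lower half
    for h in (zr,0,-5): q=plane(edges(cr,24,36,A2,65,-1),h);print("rubber rim",round(h,1),circ(q),circ(q,22))
if __name__=="__main__":
    run("w0",[504,-209.5,116.5],(249+70.6,95+61.8),(249+68,95+63))
E
python3 fit.py
```

```text
washer face z 7.33739032071373
rubber z [-0.99238561 -0.57001397 -0.07055194]
washer outer (array([-1.27,  0.13, 13.81]), np.float64(0.18), 72) (array([-1.28,  0.19]), np.float64(0.25), 72)
washer hole (array([-1.21,  0.59,  6.57]), np.float64(0.77), 72) (array([-1.59,  0.99]), np.float64(1.33), 72)
rubber rim -0.6 (array([-3.75,  2.13, 19.98]), np.float64(0.14), 43) (array([-1.31,  2.15]), np.float64(1.23), 43)
rubber rim 0 (array([-3.68,  2.12, 19.93]), np.float64(0.13), 43) (array([-1.17,  2.14]), np.float64(1.26), 43)
rubber rim -5 (array([-4.36,  2.16, 20.39]), np.float64(0.14), 43) (array([-2.41,  2.17]), np.float64(1.0), 43)
```

```bash
python3 -m jog '[[[-0.25,0,0.2,0,0,0,1],[-0.25,0,0.2,0,0,0,1],[0,0,0,0,0,0,1],[0,0,0,0,0,0,1]]]'
python3 - <<'E'
from h import *
from scipy.spatial.transform import Rotation
snap("wrist","w1");im,d,c=load("w1")
Rs=Ro.from_euler("z",YAW,degrees=True).as_matrix()@Ro.from_euler("y",-25,degrees=True).as_matrix()
O=np.array([504,-209.5,116.5])-Rs@[0,0,5.]
# rectified view of plane z=0, 10px/mm, x up, y left
N=600;jj,ii=np.meshgrid(np.arange(N),np.arange(N));
X=(300-ii)/10.;Y=(300-jj)/10.
Z=np.zeros_like(X)
Pw=np.stack([X,Y,Z],-1)@Rs.T+O
q=(Pw-c["extrinsics"][:3,3])@c["extrinsics"][:3,:3]@c["K"].T
uv=(q[...,:2]/q[...,2:]).astype(np.float32)
o=cv2.remap(im,uv[...,0],uv[...,1],cv2.INTER_CUBIC)
cv2.imwrite("pics/w1r.png",o[:,:,::-1])
print(proj("wrist",O,c),proj("wrist",O+Rs@[0,0,5],c), "cam in stand",(c["extrinsics"][:3,3]-O)@Rs)
E
```

```text
time: 2.65
tool_pos: [440.5, -194.0, 91.8]
tcp_rot: [179.9, -25.0, -15.2]
ft_force: [-0.6, 0.7, 0.7]
finger_gap: 85.4
[317.5152155 120.2507266] [317.50149063 120.27415539] cam in stand [  0.56021754  -0.34169244 193.32571294]
```

View pics/w1r.png

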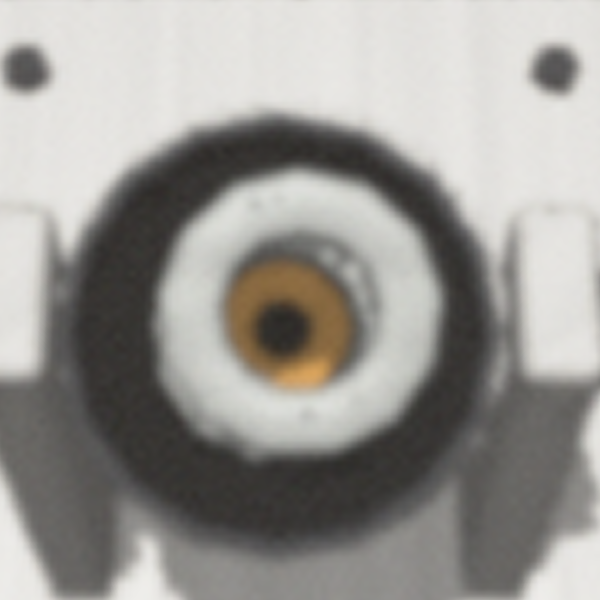

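```bash
python3 - <<'E'
from h import *
Rs=Ro.from_euler("z",YAW,degrees=True).as_matrix()@Ro.from_euler("y",-25,degrees=True).as_matrix()
O=np.array([504,-209.5,116.5])-Rs@[0,0,5.]
print("bore mouth",O+Rs@[-3.4,1.8,0],"washer",O+Rs@[-1.25,.1,5])
plan(np.array([512.4,190.4,195]),Rdown())
E
```

```text
bore mouth [ 503.53572458 -207.50948246  110.53155897] washer [ 502.93262345 -209.10739954  115.97172717]
pos [ 440.9 -194.1   92.3] rot deg [  0.11 -25.08  -0.03] units [ 0.0003 -0.0697 -0.0001] minrows 2.343657270051231 | trans in target frame, units [-0.628 -7.796 -2.054]
```

```bash
python3 -m jog '[[[0,0,-0.6,0,-0.0232,0,1],[0,0,-0.6,0,-0.0232,0,1],[0,0,-0.6,0,-0.0232,0,1],[-0.05,-0.78,-0.1,0,0,0,1],[-0.05,-0.78,-0.1,0,0,0,1],[-0.05,-0.78,0,0,0,0,1],[0,-0.78,0,0,0,0,1],[0,-0.78,0,0,0,0,1],[0,-0.78,0,0,0,0,1],[0,-0.78,0,0,0,0,1],[0,-0.78,0,0,0,0,1],[0,-0.78,0,0,0,0,1]]]'
python3 - <<'E'
from h import *
plan(np.array([512.4,190.4,195]),Rdown())
E
```

```text
time: 4.2
tool_pos: [501.3, 155.7, 187.4]
tcp_rot: [180.0, -0.0, -15.1]
ft_force: [0.1, -0.2, 0.3]
finger_gap: 85.2
pos [501.3 155.7 187.4] rot deg [ 0.05 -0.04  0.01] units [ 0.0001 -0.0001  0.    ] minrows 0.0057160411326518884 | trans in target frame, units [ 0.032 -0.729 -0.151]
```

```bash
python3 -m jog '[[[0.03,-0.73,-0.15,0,0,0,1],[0,0,0,0,0,0,1],[0,0,0,0,0,0,1]]]'
python3 - <<'E'
from h import *
snap("wrist","w2");im,d,c=load("w2");print(telemetry.sense()["tool_pos"])
P,_,_=cloud("w2");ok=d>0
m=ok&(abs(P[...,0]-512)<60)&(abs(P[...,1]-190)<60)
t=m&(abs(P[...,2]-60)<4);q=P[t];print("block",len(q),cv2.minAreaRect(q[:,:2].astype(np.float32)),q[:,2].mean())
t=m&(P[...,2]>164)&(P[...,2]<178);q=P[t];print("handle top",len(q),cv2.minEnclosingCircle(q[:,:2].astype(np.float32)),q.mean(0))
u,v=proj("wrist",[512,190,110],c).astype(int);print(u,v)
y0=max(0,v-100);x0=u-133
cv2.imwrite("pics/w2c.png",cv2.resize(im[y0:y0+200,x0:x0+266],None,fx=3,fy=3,interpolation=cv2.INTER_CUBIC)[:,:,::-1]);print(x0,y0)
for p in([512.4,190.4,170],[512.4,190.4,60]): print((proj("wrist",p,c)-[x0,y0])*3)
E
```

```text
time: 4.58
tool_pos: [511.6, 188.7, 194.3]
tcp_rot: [179.9, 0.0, -15.1]
ft_force: [-0.5, 0.1, -0.0]
finger_gap: 85.7
[511.46301993 188.22870208 194.22280233]
block 4019 ((512.2090454101562, 191.41162109375), (80.09696960449219, 80.38874816894531), 68.8515625) 60.84131940991218
handle top 500 ((513.2540283203125, 192.56053161621094), 9.882018089294434) [514.34394446 192.30249211 170.21196614]
317 193
184 93
[399.73193459 358.82692921]
[400.44380121 267.28679267]
```

View pics/w2c.png

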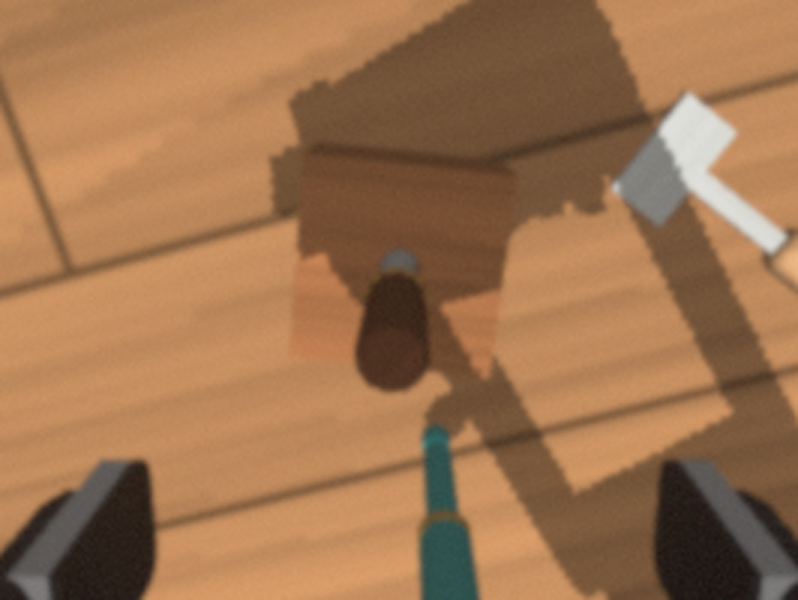

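```bash
python3 -m jog '[[[0.015,-0.06,0,0,0,0,1],[0,0,0.5,0,0,0,1],[0,0,0.5,0,0,0,1],[0,0,0.424,0,0,0,1],[0,0,0,0,0,0,0],[0,0,0,0,0,0,0],[0,0,0,0,0,0,0],[0,0,0,0,0,0,0],[0,0,0,0,0,0,0],[0,0,0,0,0,0,0],[0,0,0,0,0,0,0]]]' 80
```

```text
time: 6.0
tool_pos: [514.0, 191.8, 124.7]
tcp_rot: [180.0, -0.1, -15.2]
ft_force: [-0.6, 0.0, 6.2]
finger_gap: 14.3
```

```bash
python3 - <<'E'
from h import *
s=telemetry.sense();print(s["finger_gap"],s["ft_force"],s["wrist_torque"])
im,d=snap("wrist","w3");im2,_=snap("scene","s3")
a=cv2.resize(im[180:400,200:440],(436,400));b=cv2.resize(im2[100:260,345:490],(362,400))
cv2.imwrite("pics/w3.png",np.hstack([a,b])[:,:,::-1])
E
```

```text
14.283993603898107 [-0.63572047  0.04422507  6.20678961] [-0.04420339  0.05425837 -0.02071091]
```

View pics/w3.png

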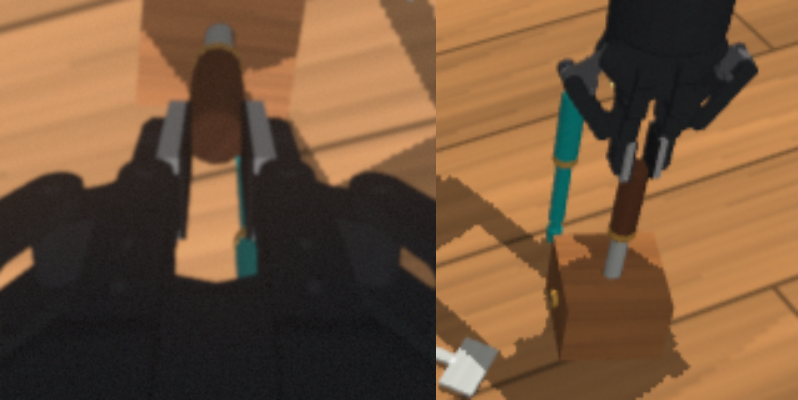

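```bash
python3 - <<'E'
from h import *
P,im,d=cloud("w3");s=telemetry.sense();T=R(s["tcp_rot"]);Q=(P-s["tool_pos"])@T
I=im.astype(int)
ok=(d>0)&(abs(Q[...,1])<30)&(Q[...,2]>-60)&(Q[...,2]<20)&(abs(Q[...,0])<40)
br=ok&(I[...,0]>I[...,2]+12)
gr=ok&(abs(I[...,0]-I[...,2])<10)
for n,m in(("brown",br),("grey",gr)):
    for z in range(-60,20,10):
        q=Q[m&(abs(Q[...,2]-z)<5)]
        if len(q)>5: print(n,z,len(q),"x",np.round(np.percentile(q[:,0],[5,50,95]),1),"y",np.round(np.percentile(q[:,1],[5,50,95]),1))
for tag in("s0","s3"):
    P,im,d=cloud(tag);I=im.astype(int);m=(d>0)&(I[...,1]>I[...,0]+30)&(I[...,2]>I[...,0]+20)&(P[...,1]>100);print(tag,"turq",m.sum(),np.round(np.median(P[m],0),1),P[m].max(0))
E
```

```text
brown -60 92 x [-6.8  6.5 10.7] y [-21.2  -8.2  19.3]
brown -50 861 x [-7.4  1.4 10.6] y [-17.   -1.3   9.7]
brown -40 278 x [3.  7.9 9.2] y [-8.1 -0.7  6. ]
brown -30 164 x [4.8 8.1 9. ] y [-8.2 -0.7  6.4]
brown -20 167 x [3.3 7.7 8.9] y [-8.7 -0.1  7.5]
brown -10 139 x [3.2 7.6 8.9] y [-9.1 -0.7  7.8]
brown 0 116 x [2.5 7.6 8.8] y [-8.9 -0.3  7.8]
brown 10 108 x [2.9 7.7 8.7] y [-9.   0.1  8.1]
grey -60 157 x [-3.4 10.6 11.2] y [-15.9   7.6  16.9]
grey -50 151 x [ 6.6 10.7 11.2] y [-13.7   7.7  15.1]
s0 turq 423 [423.6 196.  116.8] [431.46854633 208.23845083 162.31830693]
s3 turq 369 [423.7 195.1 108.1] [513.61854523 207.97761227 251.63193889]
```

Depth shows the handle axis within about 1 mm of the tool axis, so the grasp is good. The turquoise one has not moved. Now I pull it out straight.

```bash
python3 -m jog '[[[0,0,-0.1,0,0,0,0],[0,0,-0.15,0,0,0,0],[0,0,-0.2,0,0,0,0],[0,0,-0.35,0,0,0,0],[0,0,-0.5,0,0,0,0],[0,0,-0.5,0,0,0,0],[0,0,-0.5,0,0,0,0],[0,0,-0.5,0,0,0,0],[0,0,-0.4,0,0,0,0],[0,0,0,0,0,0,0],[0,0,0,0,0,0,0]]]'
python3 - <<'E'
from h import *
s=telemetry.sense();print(s["ft_force"],s["wrist_torque"],s["finger_gap"])
Rt=Rdown(YAW,25);z=-Rt[:,2]
W=np.array([502.7,-209.0,116.5]);tip=W+z*25
plan(tip-Rt@[-0.5,0,114.7],Rt);print(tip-Rt@[-0.5,0,114.7])
E
```

```text
time: 7.48
tool_pos: [512.8, 191.6, 282.3]
tcp_rot: [179.9, 0.1, -15.2]
ft_force: [-0.1, 0.6, -2.4]
finger_gap: 14.3
[-0.1377219   0.56803076 -2.38949759] [-0.00161328 -0.05653125  0.0529347 ] 14.292894796639192
pos [512.8 191.6 282.3] rot deg [1.100e-01 2.508e+01 1.000e-02] units [0.0003 0.0697 0.    ] minrows 2.3436135784035006 | trans in target frame, units [0.328 7.786 1.014]
[ 446.1495647  -193.68856667  243.32250698]
```

```bash
python3 -m jog '[[[0,0.3,0,0,0.0232,0,0],[0,0.6,0,0,0.0232,0,0],[0,0.8,0,0,0.0232,0,0],[0.05,0.9,0.1,0,0,0,0],[0.05,0.9,0.1,0,0,0,0],[0.05,0.9,0.1,0,0,0,0],[0.05,0.9,0.1,0,0,0,0],[0.05,0.8,0.1,0,0,0,0],[0.05,0.7,0.1,0,0,0,0],[0.02,0.6,0.1,0,0,0,0],[0.01,0.28,0.1,0,0,0,0],[0,0,0,0,0,0,0]]]'
python3 - <<'E'
from h import *
Rt=Rdown(YAW,25)
plan(np.array([446.15,-193.7,243.3]),Rt)
E
```

```text
time: 8.98
tool_pos: [442.3, -187.8, 252.0]
tcp_rot: [180.0, -24.8, -15.3]
ft_force: [0.7, -0.5, -1.9]
finger_gap: 14.7
pos [ 442.3 -187.8  252. ] rot deg [ 0.07  0.18 -0.13] units [ 0.0002  0.0005 -0.0003] minrows 0.02153741596742602 | trans in target frame, units [0.022 0.093 0.203]
```

```bash
python3 -m jog '[[[0.02,0.09,0.2,0,0,0,0],[0,0,0,0,0,0,0],[0,0,0,0,0,0,0]]]'
python3 - <<'E'
from h import *
s=telemetry.sense();Rt=Rdown(YAW,25);plan(np.array([446.15,-193.7,243.3]),Rt);print(s["ft_force"],s["wrist_torque"])
snap("wrist","w4");im,d,c=load("w4");im2,_=snap("scene","s4")
T=R(s["tcp_rot"]);tip=s["tool_pos"]+T@[-.5,0,114.7];p=proj("wrist",tip,c);w=proj("wrist",[502.9,-209.1,116.0],c)
u,v=p.astype(int);x0,y0=u-50,v-45
a=cv2.resize(im[y0:y0+100,x0:x0+100],(500,500),interpolation=cv2.INTER_CUBIC)
u2,v2=proj("scene",tip).astype(int)
b=cv2.resize(im2[v2-60:v2+40,u2-30:u2+30],(300,500),interpolation=cv2.INTER_CUBIC)
cv2.imwrite("pics/w4.png",np.hstack([a,b])[:,:,::-1]);print((p-[x0,y0])*5,(w-[x0,y0])*5,x0,y0, c["K"][0,0])
Pc,_,_=cloud("w4");Q=(Pc-s["tool_pos"])@T;I=im.astype(int)
for z in range(-40,115,10):
    q=Q[(d>0)&(abs(Q[...,2]-z)<5)&(abs(Q[...,0])<14)&(abs(Q[...,1])<13)]
    if len(q)>5: print(z,len(q),"xmax",np.round(np.percentile(q[:,0],[50,95]),1),"y",np.round(np.percentile(q[:,1],[3,97]),1))
E
```

```text
time: 9.35
tool_pos: [447.4, -192.4, 245.6]
tcp_rot: [179.9, -25.0, -15.1]
ft_force: [-0.6, -0.8, -1.9]
finger_gap: 14.0
pos [ 447.4 -192.4  245.6] rot deg [ 0.04 -0.01  0.08] units [ 0.0001 -0.      0.0002] minrows 0.00818501945764573 | trans in target frame, units [-0.034  0.032  0.035]
[-0.5543985  -0.7930982  -1.90729572] [ 0.10838895  0.3620534  -0.07666548]
[252.42196475 225.36529882] [258.43969195 205.80101802] 269 142 281.81135640131447
-40 264 xmax [8.1 9.5] y [-7.9  6.2]
-30 151 xmax [8. 9.] y [-8.4  6.4]
-20 150 xmax [7.4 8.6] y [-9.4  7.8]
-10 133 xmax [7.  8.3] y [-9.7  7.9]
0 110 xmax [6.7 7.9] y [-9.5  8. ]
10 97 xmax [6.3 7.6] y [-9.5  8.3]
20 75 xmax [6.3 7.5] y [-9.7  8.4]
40 36 xmax [2.8 3.5] y [-4.8  4.4]
50 42 xmax [2.  2.9] y [-6.5  5.4]
60 37 xmax [1.9 2.7] y [-6.   5.7]
70 34 xmax [1.3 2.5] y [-6.2  6. ]
80 30 xmax [1.1 2.1] y [-5.6  5.4]
90 10 xmax [0.5 1.6] y [-6.   6.1]
100 42 xmax [-0.5  1.3] y [-5.7  6.5]
110 14 xmax [-0.3  1.2] y [-5.5  6.5]
```

View pics/w4.png

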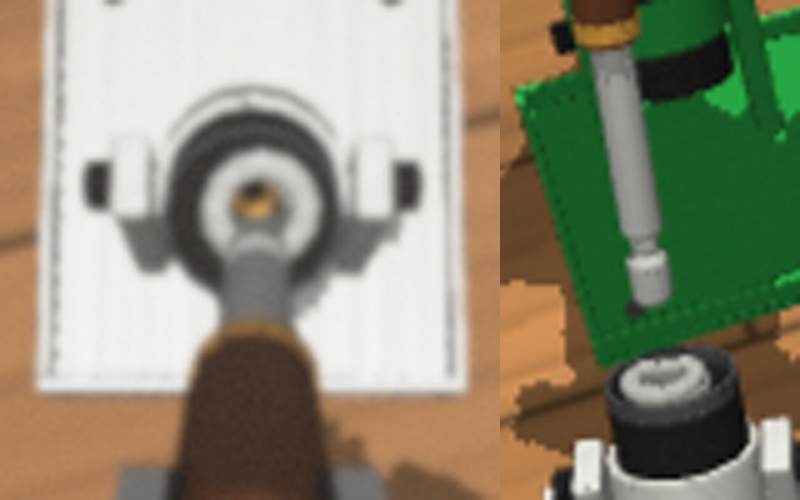

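```bash
cat > axis.py <<'E'
from h import *
from scipy.optimize import least_squares
import sys
def fit(tag,pos,T,verbose=True):
    P,im,d=cloud(tag);Q=(P-pos)@T
    c=load(tag)[2];cam=T.T@(c["extrinsics"][:3,3]-pos)
    z=Q[...,2]
    m=(d>0)&(abs(Q[...,0])<16)&(abs(Q[...,1])<14)&(((z>4)&(z<38))|((z>50)&(z<85)))
    q=Q[m];r=np.where(q[:,2]<40,10,6.75)
    # axis: x=a+b(z-114.7), y=c+e(z-114.7)
    f=lambda p:np.hypot(q[:,0]-p[0]-p[1]*(q[:,2]-114.7),q[:,1]-p[2]-p[3]*(q[:,2]-114.7))-r
    s=least_squares(f,[0,0,0,0],loss="soft_l1",f_scale=.5)
    p=s.x;print(tag,len(q),"tip x %.2f slopex %.2f deg  tip y %.2f slopey %.2f deg; at grasp x %.2f y %.2f"%(p[0],np.degrees(p[1]),p[2],np.degrees(p[3]),p[0]-p[1]*133.7,p[2]-p[3]*133.7),"rms",round(np.sqrt(np.median(s.fun**2)),2))
if __name__=="__main__":
    s=telemetry.sense();T=R(s["tcp_rot"])
    for t in sys.argv[1:]: fit(t,s["tool_pos"],T)
E
python3 axis.py w4 s4
python3 - <<'E'
from h import *
import axis
# rack state for comparison
axis.fit("w3",np.array([514.0,191.8,124.7]),R([180,-.1,-15.2]));axis.fit("s3",np.array([514.0,191.8,124.7]),R([180,-.1,-15.2]))
E
```

```text
w4 318 tip x -6.39 slopex -1.98 deg  tip y 0.11 slopey 0.47 deg; at grasp x -1.77 y -0.98 rms 0.15
s4 405 tip x -5.16 slopex -1.46 deg  tip y 0.25 slopey 0.35 deg; at grasp x -1.75 y -0.57 rms 0.73
w3 897 tip x 9.16 slopex 5.86 deg  tip y 0.61 slopey 0.50 deg; at grasp x -4.51 y -0.56 rms 3.52
s3 260 tip x 2.61 slopex 1.77 deg  tip y 1.28 slopey 1.08 deg; at grasp x -1.52 y -1.22 rms 2.11
```

```bash
cat >> h.py <<'E'
RS=Ro.from_euler("z",YAW,degrees=True).as_matrix()@Ro.from_euler("y",-25,degrees=True).as_matrix()
B=np.array([503.54,-207.51,110.53])   # bore mouth centre (wrist camera)
RT2=Rdown(YAW,25)@Ro.from_euler("y",1.8,degrees=True).as_matrix()
TIP=np.array([-6.2,0.1,114.6])
def tipst():
    s=telemetry.sense();T=R(s["tcp_rot"]);F=np.array(s["ft_force"])
    print("tip in stand",np.round(RS.T@(s["tool_pos"]+T@TIP-B),2),"F stand",np.round(RS.T@F,1),"gap",round(s["finger_gap"],1),"t",s["time"])
def tgt(x,y,z):
    plan(B+RS@[x,y,z]-RT2@TIP,RT2)
E
python3 - <<'E'
from h import *
tipst();tgt(2.1,-1.7,15)
E
```

```text
tip in stand [-1.44 -0.53 32.74] F stand [-1.5 -0.5 -0.1] gap 14.0 t 9.45
pos [ 447.4 -192.6  246. ] rot deg [0.06 1.75 0.07] units [0.0002 0.0049 0.0002] minrows 0.16414894603602317 | trans in target frame, units [-0.01   0.026  0.352]
```

```bash
python3 -m jog '[[[0,0.026,0.15,0,0.0049,0,0],[-0.01,0,0.2,0,0,0,0],[0,0,0,0,0,0,0],[0,0,0,0,0,0,0]]]'
python3 - <<'E'
from h import *
import axis
tipst();tgt(2.1,-1.7,15)
s=telemetry.sense();snap("wrist","w5");snap("scene","s5")
for t in("w5","s5"): axis.fit(t,s["tool_pos"],R(s["tcp_rot"]))
im,d,c=load("w5");p=proj("wrist",B+RS@[2.1,-1.7,5],c);u,v=p.astype(int)
cv2.imwrite("pics/w5.png",cv2.resize(im[v-40:v+40,u-50:u+50],(750,600),interpolation=cv2.INTER_CUBIC)[:,:,::-1]);print((p-[u-50,v-40])*7.5,(proj("wrist",s["tool_pos"]+R(s["tcp_rot"])@TIP,c)-[u-50,v-40])*7.5)
E
```

```text
time: 9.95
tool_pos: [454.0, -196.1, 230.1]
tcp_rot: [179.9, -26.8, -15.1]
ft_force: [-0.6, -0.5, -2.0]
finger_gap: 13.9
tip in stand [ 1.79 -2.21 15.07] F stand [-1.2 -0.6 -1.6] gap 13.9 t 9.95
pos [ 454.  -196.1  230.1] rot deg [0.07 0.02 0.04] units [0.0002 0.0001 0.0001] minrows 0.00828042333789959 | trans in target frame, units [ 0.005 -0.007  0.002]
w5 313 tip x -6.29 slopex -2.06 deg  tip y 0.32 slopey 0.47 deg; at grasp x -1.48 y -0.79 rms 0.16
s5 393 tip x -5.46 slopex -1.90 deg  tip y 0.70 slopey 0.52 deg; at grasp x -1.01 y -0.50 rms 0.8
[375.66629352 307.4701693 ] [379.3937902  324.20015817]
```

View pics/w5.png

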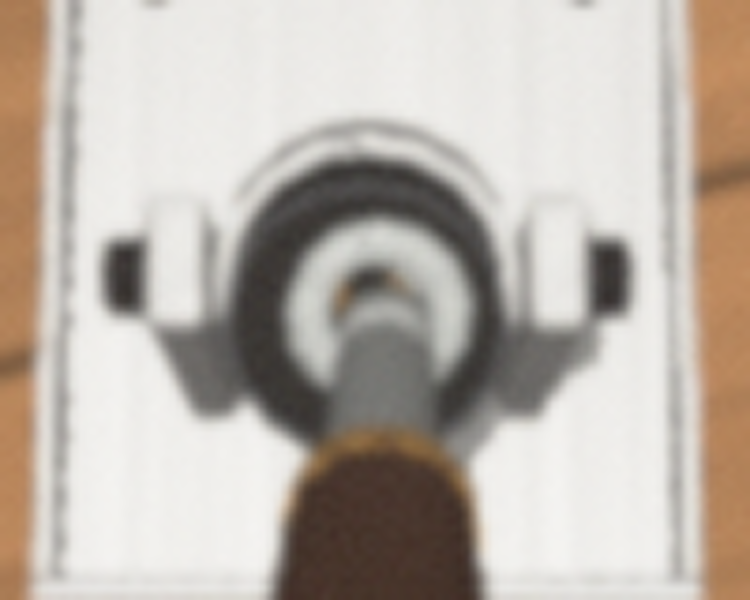

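```bash
sed -i 's/^TIP=.*/TIP=np.array([-6.25,0.3,114.6])/; s/^RT2=.*/RT2=Rdown(YAW,25)@Ro.from_euler("yx",[1.8,0.47],degrees=True).as_matrix()/' h.py
python3 -m jog '[[[0,0,0.08,0.0013,0,0,0],[-0.006,0,0.08,0,0,0,0],[0,0,0,0,0,0,0],[0,0,0,0,0,0,0]]]'
python3 -c "
from h import *
tipst();tgt(2.1,-1.7,2)"
```

```text
time: 10.55
tool_pos: [457.1, -197.0, 222.5]
tcp_rot: [-179.6, -26.8, -15.1]
ft_force: [-0.4, -0.1, -1.5]
finger_gap: 14.1
tip in stand [ 1.47 -1.52  6.85] F stand [-1.  -0.2 -1.2] gap 14.1 t 10.55
pos [ 457.1 -197.   222.5] rot deg [0.08 0.02 0.04] units [0.0002 0.0001 0.0001] minrows 0.008496299077515262 | trans in target frame, units [0.009 0.008 0.097]
```

```bash
python3 -m jog '[[[0.008,0.004,0.03,0,0,0,0],[0,0,0,0,0,0,0],[0,0,0.03,0,0,0,0],[0,0,0,0,0,0,0]]]'
python3 -c "
from h import *
tipst()"
python3 -m jog '[[[0,0,0.03,0,0,0,0],[0,0,0,0,0,0,0]]]'
python3 -c "
from h import *
tipst()"
```

```text
time: 11.05
tool_pos: [458.7, -197.6, 219.9]
tcp_rot: [-179.6, -26.8, -15.1]
ft_force: [0.8, -0.6, -2.0]
finger_gap: 14.4
tip in stand [ 1.92 -1.69  3.79] F stand [-0.  -0.3 -2.2] gap 14.4 t 11.05
time: 11.3
tool_pos: [459.3, -197.8, 218.5]
tcp_rot: [-179.6, -26.8, -15.1]
ft_force: [-0.1, 0.2, -1.0]
finger_gap: 14.3
tip in stand [ 1.95 -1.65  2.27] F stand [-0.6  0.1 -0.9] gap 14.3 t 11.3
```

```bash
python3 -m jog '[[[0,0,0.03,0,0,0,0],[0,0,0,0,0,0,0]]]'
python3 -c "
from h import *
tipst()"
python3 -m jog '[[[-0.014,-0.012,0,0,0,0,0],[-0.014,-0.011,0,0,0,0,0],[0,0,0,0,0,0,0]]]'
python3 -c "
from h import *
tipst()"
python3 -m jog '[[[-0.014,-0.011,0,0,0,0,0],[0,0,0,0,0,0,0],[0,0,0,0,0,0,0]]]'
python3 -c "
from h import *
tipst()"
```

```text
time: 11.55
tool_pos: [460.2, -198.1, 217.7]
tcp_rot: [-179.6, -26.8, -15.1]
ft_force: [-1.1, 1.7, 0.8]
finger_gap: 14.2
tip in stand [ 2.49 -1.77  1.13] F stand [-1.   1.3  1.3] gap 14.2 t 11.55
time: 11.92
tool_pos: [459.1, -196.6, 216.9]
tcp_rot: [-179.6, -26.8, -15.1]
ft_force: [-1.2, -1.0, 1.7]
finger_gap: 14.1
tip in stand [ 0.81 -0.59  0.97] F stand [-0.1 -1.2  1.9] gap 14.1 t 11.925
time: 12.3
tool_pos: [458.5, -195.8, 216.1]
tcp_rot: [-179.6, -26.8, -15.1]
ft_force: [0.6, -0.9, -1.2]
finger_gap: 14.2
tip in stand [-0.26  0.06  0.64] F stand [ 0.3 -0.7 -1.4] gap 14.2 t 12.3
```

```bash
python3 -m jog '[[[0,0,0.03,0,0,0,0],[0,0,0,0,0,0,0]]]'
python3 -c "
from h import *
tipst()"
python3 -m jog '[[[0,0,0.03,0,0,0,0],[0,0,0,0,0,0,0]]]'
python3 -c "
from h import *
tipst()"
```

```text
time: 12.55
tool_pos: [459.2, -196.0, 214.9]
tcp_rot: [-179.6, -26.8, -15.1]
ft_force: [0.1, -1.2, -0.6]
finger_gap: 14.4
tip in stand [-0.06  0.01 -0.81] F stand [ 0.1 -1.2 -0.7] gap 14.4 t 12.55
time: 12.8
tool_pos: [459.9, -196.2, 213.7]
tcp_rot: [-179.6, -26.8, -15.1]
ft_force: [-0.6, -0.2, -1.2]
finger_gap: 14.4
tip in stand [ 0.08  0.03 -2.24] F stand [-1.  -0.4 -0.8] gap 14.4 t 12.8
```

```bash
python3 -m jog '[[[-0.003,0,0.05,0,0,0,0],[0,0,0,0,0,0,0]]]'
python3 -c "
from h import *
tipst()"
python3 -m jog '[[[-0.002,0.001,0.05,0,0,0,0],[-0.002,0,0.05,0,0,0,0],[0,0,0,0,0,0,0]]]'
python3 -c "
from h import *
tipst()"
```

```text
time: 13.05
tool_pos: [460.8, -196.4, 211.1]
tcp_rot: [-179.6, -26.8, -15.1]
ft_force: [0.0, -0.1, -1.4]
finger_gap: 14.5
tip in stand [-0.2   0.09 -4.9 ] F stand [-0.6 -0.1 -1.3] gap 14.5 t 13.05
time: 13.42
tool_pos: [462.7, -196.9, 206.4]
tcp_rot: [-179.6, -26.7, -15.1]
ft_force: [0.4, -0.3, -2.6]
finger_gap: 14.7
tip in stand [ -0.46   0.12 -10.07] F stand [-0.7 -0.2 -2.6] gap 14.7 t 13.425
```

```bash
python3 -m jog '[[[0,0,0.06,0,0,0,0],[-0.001,0,0.06,0,0,0,0],[-0.002,0,0.06,0,0,0,0],[-0.002,0,0.06,0,0,0,0],[0,0,0,0,0,0,0]]]'
python3 -c "
from h import *
tipst()"
python3 -m jog '[[[-0.001,0,0.06,0,0,0,0],[-0.002,0,0.06,0,0,0,0],[0,0,0,0,0,0,0]]]'
python3 -c "
from h import *
tipst()"
```

```text
time: 14.05
tool_pos: [467.9, -198.2, 195.7]
tcp_rot: [-179.6, -26.8, -15.1]
ft_force: [0.8, -1.2, -1.0]
finger_gap: 14.0
tip in stand [ -0.15   0.14 -21.98] F stand [ 0.6 -1.  -1.4] gap 14.0 t 14.05
time: 14.42
tool_pos: [470.3, -198.8, 190.2]
tcp_rot: [-179.6, -26.8, -15.1]
ft_force: [0.0, -1.3, -2.9]
finger_gap: 14.2
tip in stand [ -0.21   0.21 -28.  ] F stand [-0.9 -1.2 -2.8] gap 14.2 t 14.425
```

```bash
python3 -m jog '[[[-0.001,0.001,0.05,0,0,0,0],[-0.002,0.001,0.05,0,0,0,0],[0,0,0,0,0,0,0]]]'
python3 -c "
from h import *
tipst()"
python3 -m jog '[[[-0.001,0,0.05,0,0,0,0],[-0.002,0,0.05,0,0,0,0],[0,0,0,0,0,0,0]]]'
python3 -c "
from h import *
tipst()"
```

```text
time: 14.8
tool_pos: [473.1, -199.9, 187.4]
tcp_rot: [-179.7, -26.9, -15.1]
ft_force: [-2.7, 0.7, 4.1]
finger_gap: 14.7
tip in stand [  1.54  -0.2  -31.84] F stand [-0.8 -0.   4.9] gap 14.7 t 14.8
time: 15.18
tool_pos: [475.2, -200.5, 183.1]
tcp_rot: [-179.7, -26.9, -15.1]
ft_force: [-3.3, 0.6, 6.0]
finger_gap: 14.4
tip in stand [  1.82  -0.23 -36.64] F stand [-0.5 -0.3  6.9] gap 14.4 t 15.175
```

```bash
python3 -m jog '[[[-0.008,0,0.06,0,0,0,0],[-0.008,0,0.06,0,0,0,0],[-0.002,0,0.06,0,0,0,0],[-0.002,0,0.06,0,0,0,0],[0,0,0,0,0,0,0]]]'
python3 -c "
from h import *
tipst()"
python3 -m jog '[[[-0.008,0,0.06,0,0,0,0],[-0.004,0,0.06,0,0,0,0],[-0.002,0,0.06,0,0,0,0],[-0.002,0,0.06,0,0,0,0],[0,0,0,0,0,0,0]]]'
python3 -c "
from h import *
tipst()"
```

```text
time: 15.8
tool_pos: [479.6, -201.6, 171.8]
tcp_rot: [-179.7, -26.9, -15.1]
ft_force: [-2.4, 1.1, 5.2]
finger_gap: 13.9
tip in stand [  1.12  -0.17 -48.78] F stand [-0.2  0.4  5.8] gap 13.9 t 15.8
time: 16.42
tool_pos: [484.1, -202.7, 160.6]
tcp_rot: [-179.7, -26.9, -15.1]
ft_force: [-2.5, 0.6, 4.5]
finger_gap: 14.4
tip in stand [  0.57  -0.07 -60.91] F stand [-0.4 -0.1  5.2] gap 14.4 t 16.425
```

```bash
python3 -m jog '[[[-0.004,0,0.06,0,0,0,0],[-0.002,0,0.06,0,0,0,0],[-0.002,0,0.06,0,0,0,0],[0,0,0,0,0,0,0]]]'
python3 -c "
from h import *
tipst()"
python3 -m jog '[[[-0.004,0,0.06,0,0,0,0],[-0.002,0,0.06,0,0,0,0],[0,0,0,0,0,0,0]]]'
python3 -c "
from h import *
tipst()"
```

```text
time: 16.92
tool_pos: [486.8, -203.0, 150.5]
tcp_rot: [-179.6, -26.7, -15.1]
ft_force: [0.4, -1.2, -0.6]
finger_gap: 14.1
tip in stand [ -1.58   0.43 -71.18] F stand [ 0.4 -1.1 -0.9] gap 14.1 t 16.925
time: 17.3
tool_pos: [489.2, -203.7, 145.0]
tcp_rot: [-179.6, -26.7, -15.1]
ft_force: [1.5, -1.4, -3.5]
finger_gap: 14.3
tip in stand [ -1.66   0.45 -77.18] F stand [ 0.2 -0.9 -4. ] gap 14.3 t 17.3
```

```bash
python3 - <<'E'
from h import *
P,im,d=cloud("s0")
snap("scene","s6");im,d,c=load("s6");tipst()
cv2.imwrite("pics/s6.png",cv2.resize(im[210:370,160:280],(450,600),interpolation=cv2.INTER_CUBIC)[:,:,::-1])
E
```

```text
tip in stand [ -1.57   0.48 -77.05] F stand [-0.3  0.9 -2.5] gap 14.1 t 17.35
```

View pics/s6.png

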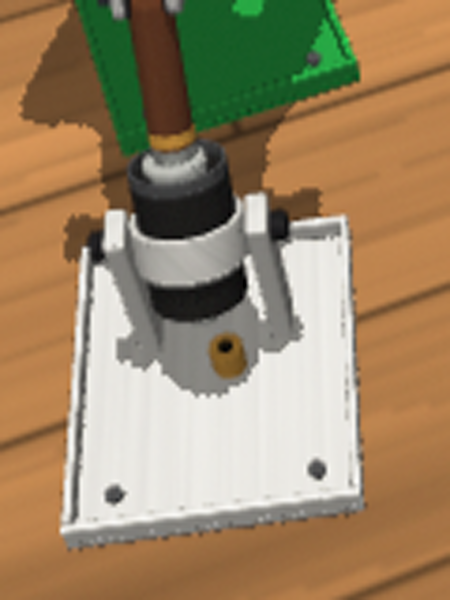

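The brass bushing stands in the tray (crop 227,355). Now I withdraw the drift along the bore.

```bash
python3 -m jog '[[[0.015,0,-0.1,0,0,0,0],[0.015,-0.001,-0.2,0,0,0,0],[0.01,-0.002,-0.3,0,0,0,0],[0.01,-0.002,-0.3,0,0,0,0],[0,0,0,0,0,0,0]]]'
python3 -c "
from h import *
tipst()"
```

```text
time: 17.98
tool_pos: [472.5, -199.7, 189.4]
tcp_rot: [-179.7, -27.0, -15.1]
ft_force: [-0.4, -0.2, -0.5]
finger_gap: 14.2
tip in stand [  2.12  -0.26 -29.73] F stand [-0.5 -0.3 -0.3] gap 14.2 t 17.975
```

```bash
python3 -m jog '[[[-0.02,0,-0.3,0,0,0,0],[0,0,-0.3,0,0,0,0],[0.01,0,-0.4,0,0,0,0],[0.01,0,-0.4,0,0,0,0],[0,0,-0.4,0,0,0,0],[0,0,-0.4,0,0,0,0],[0,0,0,0,0,0,0],[0,0,0,0,0,0,0]]]'
python3 - <<'E'
from h import *
import axis
tipst();s=telemetry.sense();snap("wrist","w7");snap("scene","s7")
for t in("w7","s7"): axis.fit(t,s["tool_pos"],R(s["tcp_rot"]))
plan(np.array([513,191,282]),Rdown())
E
```

```text
time: 18.98
tool_pos: [423.9, -186.9, 284.4]
tcp_rot: [-179.6, -26.8, -15.1]
ft_force: [0.7, -0.1, -1.7]
finger_gap: 14.5
tip in stand [-3.83 -0.41 77.63] F stand [-0.1  0.1 -1.9] gap 14.5 t 18.975
w7 307 tip x -6.83 slopex -2.29 deg  tip y 0.35 slopey 0.51 deg; at grasp x -1.49 y -0.83 rms 0.13
s7 434 tip x -5.87 slopex -1.87 deg  tip y 0.57 slopey 0.58 deg; at grasp x -1.50 y -0.79 rms 0.81
pos [ 423.8 -186.6  283.8] rot deg [ -0.42 -26.7    0.12] units [-0.0012 -0.0742  0.0003] minrows 2.495597132910465 | trans in target frame, units [-0.251 -7.757  0.037]
```

```bash
cat >> h.py <<'E'
H=np.array([512.5,191.8,60.]) # rack hole mouth
TIP3=np.array([-6.6,0.4,114.6])
RV=Rdown()@Ro.from_euler("yx",[2.05,0.5],degrees=True).as_matrix()
def tipr():
    s=telemetry.sense();T=R(s["tcp_rot"])
    print("tip-hole",np.round(s["tool_pos"]+T@TIP3-H,2),"axis",np.round(T@RV.T@[0,0,1],4)[:2],"F",np.round(s["ft_force"],1),"t",s["time"])
def tgr(dx,dy,z): plan(np.array([H[0]+dx,H[1]+dy,z])-RV@TIP3,RV)
E
python3 - <<'E'
from h import *
tgr(0,0,90)
E
```

```text
pos [ 423.8 -186.6  283.8] rot deg [  0.07 -24.65   0.24] units [ 0.0002 -0.0685  0.0007] minrows 2.3037125123887257 | trans in target frame, units [-0.274 -7.744  1.64 ]
```

```bash
python3 -m jog '[[[0,-0.3,0,0,-0.0228,0.0002,0],[0,-0.6,0,0,-0.0228,0.0002,0],[0,-0.8,0,0,-0.0229,0.0003,0],[-0.03,-0.9,0,0,0,0,0],[-0.03,-0.9,0,0,0,0,0],[-0.03,-0.9,0,0,0,0,0],[-0.03,-0.9,0,0,0,0,0],[-0.03,-0.8,0,0,0,0,0],[-0.03,-0.7,0,0,0,0,0],[-0.03,-0.4,0.2,0,0,0,0],[0,-0.2,0.3,0,0,0,0],[0,0,0.3,0,0,0,0]]]'
python3 - <<'E'
from h import *
tgr(0,0,90)
E
```

```text
time: 20.58
tool_pos: [511.6, 172.5, 245.2]
tcp_rot: [-179.7, -2.0, -15.2]
ft_force: [-0.6, -0.3, -1.9]
finger_gap: 14.2
pos [511.6 172.5 245.2] rot deg [ 0.17  0.   -0.02] units [ 0.0005  0.     -0.    ] minrows 0.016384162615585507 | trans in target frame, units [-0.063 -0.357  0.81 ]
```

```bash
python3 -m jog '[[[-0.03,-0.18,0.2,0.0004,0,0,0],[-0.03,-0.18,0.3,0,0,0,0],[0,0,0.3,0,0,0,0],[0,0,0,0,0,0,0],[0,0,0,0,0,0,0]]]'
python3 - <<'E'
from h import *
import axis
tipr();tgr(0,0,75);s=telemetry.sense()
snap("wrist","w8");snap("scene","s8");T=R(s["tcp_rot"])
for t in("w8","s8"): axis.fit(t,s["tool_pos"],T)
for tag in("w8","s8"):
    P,im,d=cloud(tag);t=(d>0)&(abs(P[...,0]-512)<50)&(abs(P[...,1]-190)<50)&(abs(P[...,2]-60)<4);q=P[t];print(tag,"block",len(q),cv2.minAreaRect(q[:,:2].astype(np.float32)))
im,_,c=load("w8");im2,_,c2=load("s8");tip=s["tool_pos"]+T@TIP3
o=[]
for I,cc,n in((im,c,"wrist"),(im2,c2,"scene")):
    p=proj(n,H,cc);u,v=p.astype(int);o.append(cv2.resize(I[v-50:v+50,u-33:u+33],(396,600),interpolation=cv2.INTER_CUBIC))
    print(n,"hole",(p-[u-33,v-50])*6,"tip",(proj(n,tip,cc)-[u-33,v-50])*6)
cv2.imwrite("pics/w8.png",np.hstack(o)[:,:,::-1])
E
```

```text
time: 21.2
tool_pos: [515.5, 190.8, 207.7]
tcp_rot: [-179.5, -2.2, -15.2]
ft_force: [0.2, 0.1, -1.8]
finger_gap: 14.4
tip-hole [ 0.99  0.28 32.96] axis [-0.0019 -0.0002] F [ 0.2  0.1 -1.8] t 21.2
pos [515.5 190.8 207.7] rot deg [-0.04 -0.1  -0.05] units [-0.0001 -0.0003 -0.0001] minrows 0.011294067512092538 | trans in target frame, units [-0.026  0.012  0.359]
w8 340 tip x -1.92 slopex -0.34 deg  tip y 0.47 slopey 0.51 deg; at grasp x -1.12 y -0.72 rms 0.17
s8 248 tip x -0.23 slopex 0.08 deg  tip y 0.09 slopey 0.53 deg; at grasp x -0.42 y -1.14 rms 0.77
w8 block 3698 ((512.160888671875, 191.3651123046875), (79.97599029541016, 80.43858337402344), 68.95921325683594)
s8 block 1260 ((514.03125, 190.50927734375), (80.55474853515625, 83.2707748413086), 68.65284729003906)
wrist hole [200.16759448 301.13368617] tip [196.68357249 331.79026345]
scene hole [203.84555931 301.66073091] tip [220.95973957 232.75691781]
```

View pics/w8.png

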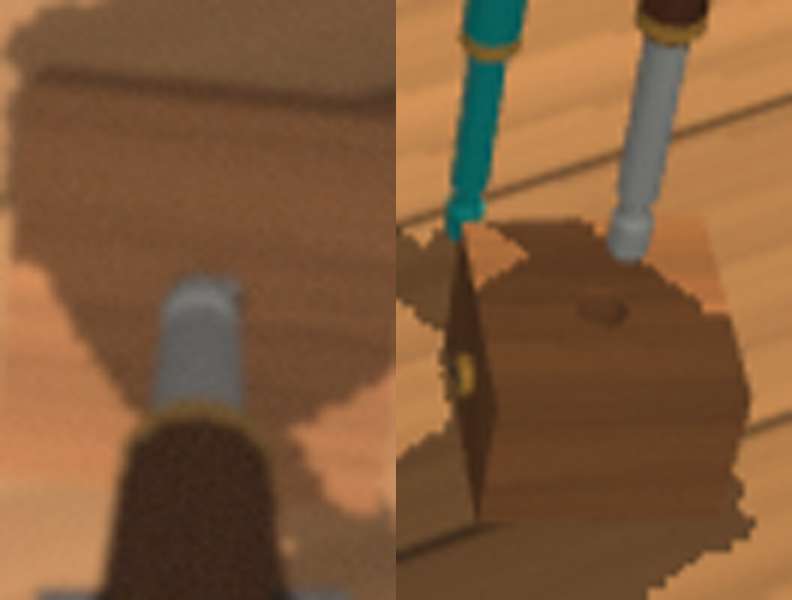

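```bash
sed -i 's/^H=.*/H=np.array([512.2,191.4,60.])/; s/^TIP3=.*/TIP3=np.array([-1.9,0.4,114.6])/; s/^RV=.*/RV=Rdown()@Ro.from_euler("yx",[0.3,0.5],degrees=True).as_matrix()/' h.py
python3 - <<'E'
from h import *
tgr(0,0,73)
E
```

```text
pos [515.8 190.9 208.3] rot deg [-0.07 -1.9  -0.05] units [-0.0002 -0.0053 -0.0001] minrows 0.17801845398929428 | trans in target frame, units [-0.049  0.026  0.413]
```

```bash
python3 -m jog '[[[-0.05,0.026,0.2,0,-0.0053,0,0],[0,0,0.2,0,0,0,0],[0,0,0,0,0,0,0],[0,0,0,0,0,0,0]]]'
python3 - <<'E'
from h import *
import axis
s=telemetry.sense();T=R(s["tcp_rot"]);tipr();tgr(0,0,58)
snap("wrist","w9");snap("scene","s9")
for t in("w9","s9"): axis.fit(t,s["tool_pos"],T)
im,_,c=load("w9");im2,_,c2=load("s9");tip=s["tool_pos"]+T@TIP3
o=[]
for I,cc,n in((im,c,"wrist"),(im2,c2,"scene")):
    p=proj(n,H,cc);u,v=p.astype(int);o.append(cv2.resize(I[v-30:v+30,u-20:u+20],(400,600),interpolation=cv2.INTER_CUBIC))
    print(n,"hole",(p-[u-20,v-30])*10,"tip",(proj(n,tip,cc)-[u-20,v-30])*10)
cv2.imwrite("pics/w9.png",np.hstack(o)[:,:,::-1])
E
```

```text
time: 21.8
tool_pos: [513.0, 190.4, 187.1]
tcp_rot: [-179.5, -0.2, -15.2]
ft_force: [0.2, 0.6, -2.3]
finger_gap: 14.2
tip-hole [-0.49  0.03 12.5 ] axis [ 0.0014 -0.0009] F [ 0.2  0.6 -2.3] t 21.8
pos [513.  190.4 187.1] rot deg [-0.03  0.09 -0.04] units [-0.0001  0.0003 -0.0001] minrows 0.009559305655972046 | trans in target frame, units [ 0.004 -0.001  0.29 ]
w9 342 tip x -1.69 slopex -0.24 deg  tip y 0.58 slopey 0.59 deg; at grasp x -1.14 y -0.80 rms 0.15
s9 224 tip x -0.06 slopex -0.01 deg  tip y 0.09 slopey 0.46 deg; at grasp x -0.03 y -0.99 rms 0.7
wrist hole [207.30848482 300.71611846] tip [207.61629743 330.55765444]
scene hole [207.14051976 302.32932911] tip [215.05344624 256.58071718]
```

View pics/w9.png

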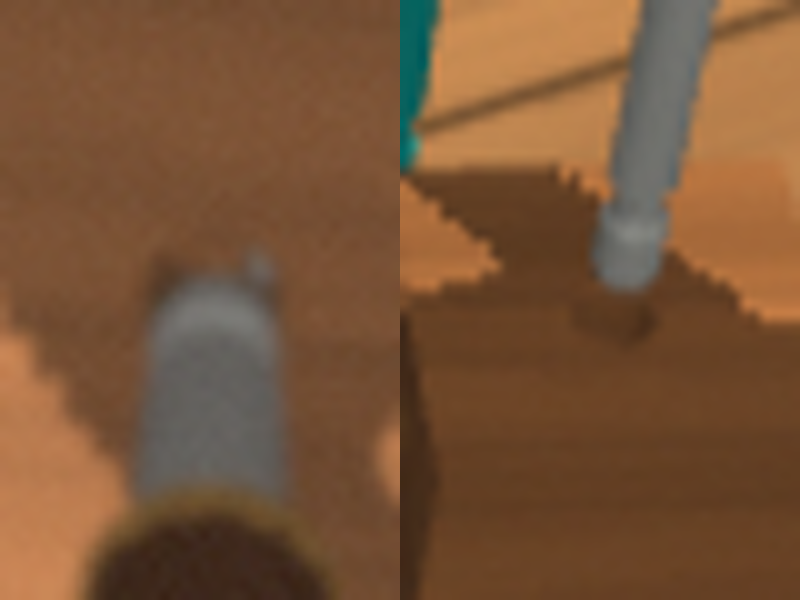

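```bash
python3 -m jog '[[[0.004,0.004,0.12,0,0,0,0],[0,0,0.1,0,0,0,0],[0,0,0,0,0,0,0],[0,0,0,0,0,0,0]]]'
python3 -c "
from h import *
tipr()"
python3 -m jog '[[[0,0,0.04,0,0,0,0],[0,0,0,0,0,0,0]]]'
python3 -c "
from h import *
tipr()"
python3 -m jog '[[[0,0,0.04,0,0,0,0],[0,0,0,0,0,0,0]]]'
python3 -c "
from h import *
tipr()"
```

```text
time: 22.4
tool_pos: [513.2, 190.3, 176.2]
tcp_rot: [-179.5, -0.2, -15.2]
ft_force: [-0.3, 0.6, -1.4]
finger_gap: 14.3
tip-hole [-0.2  -0.11  1.63] axis [ 0.0012 -0.0009] F [-0.3  0.6 -1.4] t 22.4
time: 22.65
tool_pos: [513.2, 190.3, 174.1]
tcp_rot: [-179.5, -0.2, -15.2]
ft_force: [-0.8, -0.1, -1.2]
finger_gap: 14.5
tip-hole [-0.24 -0.12 -0.5 ] axis [ 0.0013 -0.0009] F [-0.8 -0.1 -1.2] t 22.65
time: 22.9
tool_pos: [513.1, 190.3, 172.0]
tcp_rot: [-179.5, -0.2, -15.2]
ft_force: [-0.5, 0.0, -0.8]
finger_gap: 14.1
tip-hole [-0.35 -0.13 -2.62] axis [ 0.0015 -0.0008] F [-0.5  0.  -0.8] t 22.9
```

Going in without contact so far; I continue in gentle steps.

```bash
python3 -m jog '[[[0,0,0.05,0,0,0,0],[0,0,0.05,0,0,0,0],[0,0,0,0,0,0,0]]]'
python3 -c "
from h import *
tipr()"
python3 -m jog '[[[0,0,0.06,0,0,0,0],[0,0,0.06,0,0,0,0],[0,0,0.06,0,0,0,0],[0,0,0,0,0,0,0]]]'
python3 -c "
from h import *
tipr()"
python3 -m jog '[[[0,0,0.06,0,0,0,0],[0,0,0.06,0,0,0,0],[0,0,0,0,0,0,0]]]'
python3 -c "
from h import *
tipr()"
```

```text
time: 23.28
tool_pos: [513.1, 190.3, 166.9]
tcp_rot: [-179.5, -0.2, -15.2]
ft_force: [-0.6, -0.3, -0.9]
finger_gap: 14.6
tip-hole [-0.42 -0.11 -7.75] axis [ 0.0018 -0.0008] F [-0.6 -0.3 -0.9] t 23.275
time: 23.78
tool_pos: [513.1, 190.3, 157.8]
tcp_rot: [-179.5, -0.2, -15.2]
ft_force: [0.1, 0.4, -1.4]
finger_gap: 14.2
tip-hole [ -0.42  -0.06 -16.81] axis [ 0.0019 -0.0008] F [ 0.1  0.4 -1.4] t 23.775
time: 24.15
tool_pos: [513.1, 190.4, 151.8]
tcp_rot: [-179.5, -0.2, -15.2]
ft_force: [0.2, 0.1, -1.6]
finger_gap: 14.7
tip-hole [-3.600e-01  2.000e-02 -2.278e+01] axis [ 0.0018 -0.0008] F [ 0.2  0.1 -1.6] t 24.15
```

```bash
python3 -m jog '[[[0,0,0.06,0,0,0,0],[0,0,0.06,0,0,0,0],[0,0,0.06,0,0,0,0],[0,0,0,0,0,0,0]]]'
python3 -c "
from h import *
tipr()"
python3 -m jog '[[[0,0,0.06,0,0,0,0],[0,0,0.06,0,0,0,0],[0,0,0.06,0,0,0,0],[0,0,0,0,0,0,0]]]'
python3 -c "
from h import *
tipr()"
```

```text
time: 24.65
tool_pos: [513.4, 190.5, 143.1]
tcp_rot: [-179.5, -0.2, -15.2]
ft_force: [0.2, -0.3, -1.8]
finger_gap: 14.3
tip-hole [ -0.05   0.17 -31.52] axis [ 0.0013 -0.0009] F [ 0.2 -0.3 -1.8] t 24.65
time: 25.15
tool_pos: [513.1, 190.6, 133.6]
tcp_rot: [-179.5, -0.2, -15.2]
ft_force: [0.3, 0.9, -1.3]
finger_gap: 14.3
tip-hole [ -0.4    0.17 -40.98] axis [ 0.0021 -0.0008] F [ 0.3  0.9 -1.3] t 25.15
```

```bash
python3 -m jog '[[[0,0,0.05,0,0,0,0],[0,0,0,0,0,0,0]]]'
python3 -c "
from h import *
tipr()"
python3 -m jog '[[[0,0,0.05,0,0,0,0],[0,0,0,0,0,0,0]]]'
python3 -c "
from h import *
tipr()"
python3 -m jog '[[[0,0,0.05,0,0,0,0],[0,0,0,0,0,0,0]]]'
python3 -c "
from h import *
tipr()"
```

```text
time: 25.4
tool_pos: [513.3, 190.6, 131.4]
tcp_rot: [-179.5, -0.2, -15.2]
ft_force: [-0.3, 0.1, -1.8]
finger_gap: 14.3
tip-hole [ -0.18   0.23 -43.2 ] axis [ 0.0017 -0.0009] F [-0.3  0.1 -1.8] t 25.4
time: 25.65
tool_pos: [513.2, 190.6, 128.7]
tcp_rot: [-179.5, -0.2, -15.2]
ft_force: [0.9, -0.0, -2.2]
finger_gap: 14.7
tip-hole [ -0.35   0.2  -45.87] axis [ 0.002  -0.0008] F [ 0.9 -0.  -2.2] t 25.65
time: 25.9
tool_pos: [513.2, 190.5, 126.2]
tcp_rot: [-179.5, -0.2, -15.2]
ft_force: [-0.1, -0.2, -1.0]
finger_gap: 14.4
tip-hole [ -0.31   0.14 -48.38] axis [ 0.002  -0.0007] F [-0.1 -0.2 -1. ] t 25.9
```

```bash
python3 -m jog '[[[0,0,0.04,0,0,0,0],[0,0,0,0,0,0,0]]]'
python3 -c "
from h import *
tipr()"
python3 -m jog '[[[0,0,0.04,0,0,0,0],[0,0,0,0,0,0,0]]]'
python3 -c "
from h import *
tipr()"
```

```text
time: 26.15
tool_pos: [513.7, 190.7, 124.8]
tcp_rot: [-179.5, -0.2, -15.2]
ft_force: [0.4, -0.3, -1.8]
finger_gap: 14.5
tip-hole [  0.25   0.32 -49.8 ] axis [ 0.001 -0.001] F [ 0.4 -0.3 -1.8] t 26.15
time: 26.4
tool_pos: [515.0, 191.0, 124.7]
tcp_rot: [-179.4, -0.4, -15.2]
ft_force: [-1.1, -1.0, 7.6]
finger_gap: 14.0
tip-hole [  1.92   0.7  -49.93] axis [-0.0021 -0.0017] F [-1.1 -1.   7.6] t 26.4
```

```bash
python3 -m jog '[[[0,0,0.04,0,0,0,0],[0,0,0,0,0,0,0]]]'
python3 -c "
from h import *
tipr()"
python3 -m jog '[[[0,0,-0.05,0,0,0,0],[0,0,-0.02,0,0,0,0],[0,0,0,0,0,0,0],[0,0,0,0,0,0,0.5],[0,0,0,0,0,0,1],[0,0,0,0,0,0,1],[0,0,0,0,0,0,1],[0,0,0,0,0,0,1]]]'
python3 -c "
from h import *
tipr()"
```

```text
time: 26.65
tool_pos: [515.9, 191.2, 124.6]
tcp_rot: [-179.3, -0.5, -15.2]
ft_force: [-2.6, -1.0, 17.0]
finger_gap: 14.1
tip-hole [  3.14   0.99 -50.06] axis [-0.0045 -0.0022] F [-2.6 -1.  17. ] t 26.65
time: 27.65
tool_pos: [513.5, 190.7, 124.2]
tcp_rot: [-179.5, -0.2, -15.2]
ft_force: [-0.3, -0.2, -0.1]
finger_gap: 85.4
tip-hole [  0.1    0.29 -50.42] axis [ 0.0013 -0.0009] F [-0.3 -0.2 -0.1] t 27.65
```

Bottomed: 17 N with no travel, at the same height as before extraction. Now I retreat straight up and check.

```bash
python3 -m jog '[[[0,0,-0.2,0,0,0,1],[0,0,-0.5,0,0,0,1],[0,0,-0.8,0,0,0,1],[0,0,-0.8,0,0,0,1],[0,0,-0.5,0,0,0,1],[0,0,0,0,0,0,1],[0,0,0,0,0,0,1]]]'
python3 - <<'E'
from h import *
snap("wrist","wA");snap("scene","sA");snap("top","tA")
for tag in("w2","wA","s0","sA","t0","tA"):
    P,im,d=cloud(tag);m=(d>0)&(abs(P[...,0]-512)<25)&(abs(P[...,1]-191)<25)&(P[...,2]>100)&(P[...,2]<185);q=P[m]
    if len(q): print(tag,"handle",len(q),"top z",np.round(np.percentile(q[:,2],[80,90,97]),1),np.round(q.mean(0),1))
    I=im.astype(int);m=(d>0)&(I[...,0]>I[...,2]+50)&(abs(P[...,0]-545)<60)&(abs(P[...,1]+219)<50)&(P[...,2]>4)&(P[...,2]<40);
    if m.sum()>3:print(tag,"brass in tray",m.sum(),np.round(P[m].mean(0),1),P[m][:,2].max())
a=cv2.absdiff(load("s0")[0],load("sA")[0]).max(-1)>50
for n,(x,y,w,h) in dict(jar=(330,285,55,70),scraper=(285,210,90,55),spare=(332,280,18,14),turq=(385,130,25,70),rack=(385,155,60,95),green=(170,150,90,95)).items(): print(n,a[y:y+h,x:x+w].sum())
E
```

```text
time: 28.52
tool_pos: [512.4, 189.5, 263.5]
tcp_rot: [-179.5, -0.2, -15.2]
ft_force: [-0.5, 0.4, -0.1]
finger_gap: 85.2
w2 handle 849 top z [171.  171.3 171.9] [516.8 191.3 156.2]
wA handle 465 top z [170.9 171.3 171.9] [516.4 190.6 157.4]
wA brass in tray 72 [ 540.  -209.2   20.8] 22.79563662809028
s0 handle 362 top z [167.  169.8 170.9] [519.2 188.1 142.1]
sA handle 361 top z [167.7 169.9 171.1] [519.4 187.1 142.4]
sA brass in tray 79 [ 543.7 -211.1   16.6] 23.21631157320178
t0 handle 179 top z [170.5 171.6 172.5] [509.  187.9 152.5]
tA handle 136 top z [170.  171.4 172.2] [507.1 187.4 149.1]
jar 0
scraper 879
spare 0
turq 91
rack 1190
green 2239
```

```bash
python3 - <<'E'
from h import *
for tag in("t0","tA","s0","sA"):
    P,im,d=cloud(tag);I=im.astype(int);m=(d>0)&(I[...,1]>I[...,0]+30)&(I[...,2]>I[...,0]+20)&(abs(P[...,1]-195)<30)&(P[...,2]>20)&(abs(P[...,0]-420)<30)
    print(tag,"turq",m.sum(),np.round(np.median(P[m],0),1))
    m=(d>0)&(abs(P[...,0]-520)<70)&(abs(P[...,1]-10)<50)&(P[...,2]>6)&(P[...,2]<18);print(" scraper",m.sum(),np.round(P[m].mean(0),1))
job.hand_in()
E
```

```text
t0 turq 130 [415.1 193.3 158.7]
 scraper 291 [495.7  35.8  11.9]
tA turq 133 [414.9 193.2 159.1]
 scraper 283 [496.3  36.7  11.6]
s0 turq 398 [423.8 195.9 119.6]
 scraper 367 [491.5  34.6  11.3]
sA turq 397 [423.7 195.9 119.6]
 scraper 361 [491.6  34.6  11.4]
the job is handed in; nothing more can be done
```

The drift drove the bushing out, and it now stands in the stand's tray. The drift is back in its block and released. I handed the job in with about 29 s of the 67 s on the clock.

- **Washer:** it sat about 2.7 mm off-centre. I caught its hole with the tip and drew it over the bore. Contact forces stayed around 3 N.
- **Bushing:** it slid out under about 8 N. The force dropped away as it left the lower mouth. A picture, and a later depth check, showed it in the tray.
- **Drift back home:** it stopped on the hole's floor at the same tool height as before I pulled it out, and a 17 N push moved it no further. The handle top is at the same height as at the start in all three cameras.
- **Left alone:** depth checks put the scraper and the turquoise look-alike where they started. The image around the jar and the spare bushing did not change. I did not re-measure the green stand, but nothing went near it.

**Checks that disagreed:**
- I never felt the block's click in my spaced force readings, so "fully home" rests on height and bottoming.
- The cameras disagreed by up to about 4 mm in x, so I relied on the wrist camera.
- The scraper and green-stand areas changed in the before/after image comparison. I put that down to the arm's shadow and the arm blocking the view.

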